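# Re-aim the clamped pocket projector

## Robot

A 7-joint arm with a two-finger parallel gripper is mounted at the origin on the work surface. World frame = base frame: x ahead of the robot, y to its left, z up, the work surface at z = 0. Lengths are in m, angles in rad, forces in N, time in s.
With the tool pointing down it reaches from about 0.425 to 0.875 m from the base axis. Payload 8.4 kg.
Tool frame: the origin (TCP) lies between the finger pads; the fingertips stand 11 mm ahead of it and the grasp point (between the pads) lies 8 mm behind it; z points along the fingers, y is the line along which they close (so a half turn about z gives the same grasp; the last joint's range is limited). The gripper opens to 87 mm and grips with 3 to 60 N. Pads are 19 mm wide; open, the fingers measure 117 mm over their backs; the gripper's body (75 mm by 190 mm) begins 51 mm behind the grasp point.
Start: joints at [1.239, 0.333, 0.04, 1.465, -0.013, 1.343, -0.059], TCP at [0.15, -0.632, 0.234] pointing down, gripper open.
Joint ranges: [-2.58, 2.58], [-0.38, 2.09], [-1.3, 1.39], [0.25, 2.4], [-1.5, 4.64], [0.08, 2.09], [-2.65, 2.65]. Speed limits (rad/s): [2.22, 2.22, 2.79, 2.79, 3.14, 3.14, 3.14].

## Interface

Orientations are given as a unit quaternion [x, y, z, w].
In Python, from station import ctrl, imaging, models gives the robot as it stands.
- The arm moves only by the tool apply_moves, never from a script. Its argument "deltas" is a list of rows, each an object with "dp": the shift along the world's x, y, z in m, a list of three; "rot": the turn, a rotation vector about the world's x, y, z in degrees, a list of three; "grip": the opening, from -1 (shut) to 1 (fully open). A call has 1 to 10 rows; each row shifts and turns the commanded pose from where the row before left it; what a row does not reach is not made up. A row lasts 1/12 s, in which the tool goes at most 41.7 mm and 7.16 degrees, less where a joint would pass 70% of its speed; a pose out of reach is approached as far as the arm can. A call with a gripper value outside its range is refused whole. The fingers move at their own pace and stop on an object; "grip_force" is the grip in N (left out, the last holds). Time passes only in rows, so rows that do not move let the fingers close. It gives the time, the measured TCP pose, the force and the opening at its end, in the units of the state.
- ctrl.get_state(): the state, without advancing time (a new reading comes with each control period).
- imaging.get_image(name): name is "scene" or "side" or "wrist"; returns the picture (420x560x3 uint8, blue, green, red); there is no depth.
- imaging.camera_params(name): a dict with "camera_matrix" (3x3 intrinsics, pixels), "k1" (the pictures are not rectified: a ray, as slopes to the right and down, at radius r is drawn at 1 + k1 r^2 times it, then the intrinsics apply), "R" (3x3) and "t" (3): a world point X has camera coordinates R X + t. Camera axes: x right, y down, z forward; pixel columns grow to the right and rows downward; lengths in m; the calibration is good to about 2 mm. A picture is of the moment at which its call begins: read the wrist's pose just before it. camera_params takes no time and is no camera call; for the wrist camera it gives the pose at the moment of the call.
- ctrl.finish_job(): hands the job in, once; it reports no verdict.
Trained networks look in the newest picture that a camera, given by its name, has taken for a name from the list of things; names that differ only in an ending like _2 or _b are one class to them, and where a whole thing is asked for, a point or a joint stands for the part that bears it (a point fixed in the world has none). Each returns a list of dicts, best first, with "score" (0 to 1); they miss things now and then, are a little off and sometimes report something else, mostly with a low value. They report only what shows in the picture. A call takes as long as a camera call.
- models.outline_of(camera, label): "mask" (420x560 bool, what is visible of it) and "point" ([column, row] in pixels, amid what is visible of it).
The state is a dict: "t": time; "joints": joint angles; "joint_vel": joint speeds; "joint_torque": joint torques, N m; "tcp_pos": TCP position; "orientation": TCP orientation; "contact_force": force on the tool from outside, world axes, zero at the start; "wrist_torque": the same for the moment, N m; "grip_width": finger opening in m.
Only numpy, scipy, OpenCV 4.12 (cv2) and the standard library are available. Lean on these libraries where they do the work, as an engineer would, in place of code of your own. Each camera call takes 0.05 s, during which the arm holds its last target. There are 200 camera calls.

## Task

The pocket projector on its swivel mount has to point at the orange mark: loosen the red wing knob, swing the projector by its red post until the red pointer stands on the middle of the orange mark, then tighten the wing knob again. Somebody left the clamp at a random tightness, so go by feel: nip it up to a turning effort of about 0.28 newton metres, firm but not forced, never drag the projector round while it is clamped, and leave everything else on the table where it is.

Things in the scene. Friction and masses are not known exactly. Their poses are not given: they have to be found in the camera images.
- mount: black round foot (156 mm across, 16 mm high) fixed to the table, with a white scale apron 12 mm high that fans out on one side to 160 mm from the pivot and carries black ticks every 10 degrees. Origin on the table under the pivot; z up; its x axis points from the pivot into the fan of the scale, and the knob stands on the opposite side (-x), 100 mm from the pivot.
- pivot (a point): the vertical swing axis, at the top face of the turntable (26 mm above the table)
- head: swivelling head: aluminium turntable 140 mm across, its top 26 mm above the table, with a white cylindrical projector (76 mm across, top 106 mm above the table) in its middle and a tail 18 mm wide reaching out over the scale. Origin under the pivot on the table; its x axis points along the tail. It swings about the vertical axis only, with about 0.1 N m of drag when the clamp is slack.
- swing (a joint): swing angle of the head about the pivot, rad, counter-clockwise from above positive, 0 when the tail lies along the mount's x; stops at -0.7 and 1.1
- post (a point): grip point of the red upright round post on the tail, 14 mm in diameter, from 26 to 75 mm above the table, 105 mm from the pivot; this point is on its axis 66 mm above the table. Free space on both sides; pinch it or push it to swing the head.
- pointer (a point): tip of the red arrow at the end of the tail, 132 mm from the pivot, 21 mm above the table
- mark (a point): inner end of the middle line of the orange mark (9 mm wide, 26 mm long, radial) on the white scale, 134 mm from the pivot, 15 mm above the table. The mark does not move. The head must swing counter-clockwise (seen from above) to reach it.
- knob: red wing knob of the clamp, on a vertical axis: upright wing 56 long, 12 thick, 28 mm high (66 to 94 mm above the table) on a thin stem over a 28 mm collar (50 to 58 mm). Origin on its axis mid-wing, 80 mm above the table; wing along its y, squeeze it along its x; z up. Starts up to 0.9 rad either way from the mount's y axis. Counter-clockwise from above loosens. It does not rise.
- shoe: brass clamp shoe under the knob that a cam on the knob's spindle presses on the turntable's rim; origin near the cam, 22 mm above the table. Not to be handled. It keeps its squeeze. Slack, the knob turns with 0.07 N m. Past a hidden bite angle the effort to go on tightening climbs by about 0.45 N m per rad: effort in N m = 0.07 + 0.011 x squeeze in N (felt while it turns clockwise).
- mug: black ceramic mug, 82 mm across, 92 mm high; origin at the centre of its underside. Leave alone.
- candle: amber glass candle, 72 mm across, 75 mm high; origin at the centre of its underside. Leave alone.
- remote: silver remote control, 150 x 40 x 16 mm, long along its x; origin at the centre of its underside. Leave alone.
- tray: dark lacquered wooden tray, 320 x 200 x 22 mm; origin at the centre of its underside. Leave alone.
- clipper: chrome nail clipper lying in the tray, 58 x 13 x 9 mm; origin at the centre of its underside. Leave alone.
- knob_grip (a point): top centre of the wing, 94 mm above the table, on the knob's axis. The clamp starts at a random 5 to 50 N and comes free 0.2 to 1.35 rad counter-clockwise of the start; the stop is at least 1.6 rad from the start. The rim is out of true, so the bite shifts as the head swings: angles are no guide. Right is 13 to 25 N (0.21 to 0.35 N m, aim for 0.28); over 58 N (0.7 N m) forces it.

How it is judged:
On the way, in this order (a step that is already met when the one before it is completed fails the run):
1. the clamp is slack: the shoe squeezes the turntable with less than 3 N (contact force between shoe and head below 3 N), for 0.2 s.
2. with the clamp still slack (under 5 N), the pointer is brought to within 5 mm of the middle of the orange mark (horizontal distance between pointer and mark below 0.005 m and contact force between shoe and head below 5 N), for 0.2 s.
At the end, for the whole second after the job is handed in: The pointer is within 5 mm of the middle of the orange mark, the head is still, and the clamp shoe squeezes the turntable with 13 to 25 N (knob tightened to about 0.21 to 0.35 N m) (horizontal distance between pointer and mark below 0.005 m and contact force between shoe and head between 13 and 25 N and angular speed of head below 0.05 rad/s); the robot touches nothing.
It fails at once if the clamp is forced: a squeeze over 58 N (contact force between shoe and head above 58 N).
It fails at once if the projector is dragged round (faster than 0.15 rad/s) while the clamp squeezes with more than 8 N (contact force between shoe and head above 8 N and angular speed of head above 0.15 rad/s).
It fails at once if the mug, candle, remote, tray or clipper is shifted by more than 15 mm (distance of any of mug, candle, remote, tray, clipper from where it was at the start of the episode above 0.015 m).
It also fails if it takes over 72 s, if anything falls off the work surface, if the arm or the gripper's body presses on something with over 40 N, if the wrist force passes 120 N, or if a joint passes its speed limit or range.

## Working session

There is one attempt and no reset: what is moved stays moved. The work goes in short steps, Python scripts to look and compute and a tool call to move; the robot and the scene stay as the last step left them, time stands still between calls to the robot, and variables do not carry over. Pictures are saved under pics/ and viewed, on a budget of 10 in all, crops included, one or two more only if the job needs it, and the job is handed in when it is done.

Besides the shell and the picture viewer there is one more tool, called after "Request:" as name(argument=value, ...) on one line, values as JSON. apply_moves: Moves the arm, as the interface text tells. Its arguments: {"type":"object","properties":{"deltas":{"type":"array","items":{"type":"object","properties":{"dp":{"type":"array","items":{"type":"number"}},"rot":{"type":"array","items":{"type":"number"}},"grip":{"type":"number"}}}},"grip_force":{"type":"number"}},"required":["deltas"]}

```bash
mkdir -p pics; cat > h.py <<'E'
import numpy as np, cv2
from station import ctrl, imaging, models
def ray(name,px,cp=None):
    c=cp or imaging.camera_params(name); K=np.array(c["camera_matrix"]);k=c["k1"]
    d=np.array([(px[0]-K[0,2])/K[0,0],(px[1]-K[1,2])/K[1,1]]); u=d.copy()
    for _ in range(30): u=d/(1+k*(u@u))
    R=np.array(c["R"]);t=np.array(c["t"]); return -R.T@t, R.T@np.array([u[0],u[1],1.])
def atz(name,px,z,cp=None):
    o,d=ray(name,px,cp); return o+d*(z-o[2])/d[2]
def proj(name,X,cp=None):
    c=cp or imaging.camera_params(name); K=np.array(c["camera_matrix"])
    p=np.array(c["R"])@np.array(X)+np.array(c["t"]); u=p[:2]/p[2]; u=u*(1+c["k1"]*(u@u)); return [K[0,0]*u[0]+K[0,2],K[1,1]*u[1]+K[1,2]]
E
python3 - <<'E'
from h import *
a=imaging.get_image("scene");b=imaging.get_image("side")
cv2.imwrite("pics/a.png",a);cv2.imwrite("pics/b.png",b)
for c in("scene","side"):
  for n,z in(("mount",.01),("head",.06),("knob",.08),("post",.05),("pointer",.02),("mark",.015),("mug",.05),("candle",.04),("remote",.01),("tray",.01)):
    r=models.outline_of(c,n)
    if r: print(c,n,[(round(q["score"],2),np.round(q["point"]),np.round(atz(c,q["point"],z),3),q["mask"].sum()) for q in r[:2]])
s=ctrl.get_state();print(s)
for c in("scene","side","wrist"):
  p=imaging.camera_params(c);print(c,-np.array(p["R"]).T@p["t"])
E
```

```text
scene mount [(0.73, array([262., 237.]), array([ 0.602, -0.093,  0.01 ]), np.int64(5410))]
scene head [(0.78, array([272., 228.]), array([ 0.581, -0.079,  0.06 ]), np.int64(2196)), (0.17, array([256., 130.]), array([ 0.464, -0.407,  0.06 ]), np.int64(5506))]
scene knob [(0.66, array([266., 238.]), array([ 0.614, -0.049,  0.08 ]), np.int64(5403)), (0.57, array([305., 199.]), array([ 0.465, -0.108,  0.08 ]), np.int64(126))]
scene post [(0.96, array([267., 232.]), array([ 0.594, -0.081,  0.05 ]), np.int64(2126))]
scene pointer [(0.89, array([276., 229.]), array([ 0.561, -0.094,  0.02 ]), np.int64(2179)), (0.24, array([266., 236.]), array([ 0.595, -0.087,  0.02 ]), np.int64(5481))]
scene mug [(0.82, array([308., 392.]), array([0.706, 0.339, 0.05 ]), np.int64(1512)), (0.73, array([254., 127.]), array([ 0.459, -0.427,  0.05 ]), np.int64(5389))]
scene candle [(0.7, array([372., 388.]), array([0.571, 0.4  , 0.04 ]), np.int64(1059))]
scene remote [(0.74, array([431., 349.]), array([0.383, 0.385, 0.01 ]), np.int64(953))]
scene tray [(0.78, array([257., 129.]), array([ 0.44 , -0.449,  0.01 ]), 
[... 936 characters left out ...]
': array([ 0.00222451, -0.00044512,  0.00188987, -0.0008509 , -0.00015678,
        0.00017025, -0.00150717]), 'joint_torque': array([-4.50832395e-04, -6.56124258e+01,  1.33283794e+00, -4.04061377e+01,
       -5.96297393e-02,  3.53374192e-02,  4.04944592e-05]), 'tcp_pos': array([ 0.14992285, -0.63244517,  0.23354839]), 'orientation': array([ 9.93235840e-01,  1.16114446e-01,  1.10800934e-05, -2.57584137e-05]), 'contact_force': array([ 0.7252828 , -0.12639896, -0.32474025]), 'wrist_torque': array([0.00224914, 0.00091435, 0.00346314]), 'grip_width': 0.08698615541689943}
scene [0.9153537  0.58346322 1.26318895]
side [ 0.22996562 -1.07311797  1.27327712]
wrist [ 0.23151022 -0.61145722  0.38473354]
```

View pics/a.png

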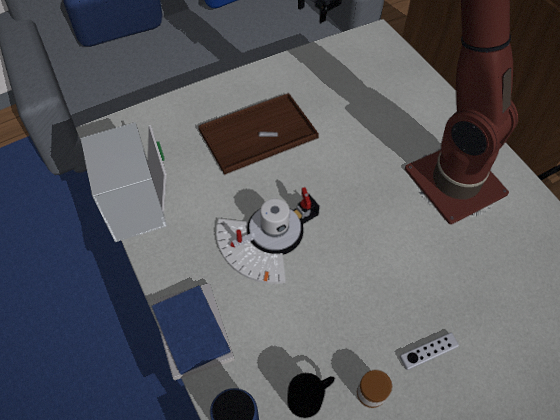

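View pics/b.png

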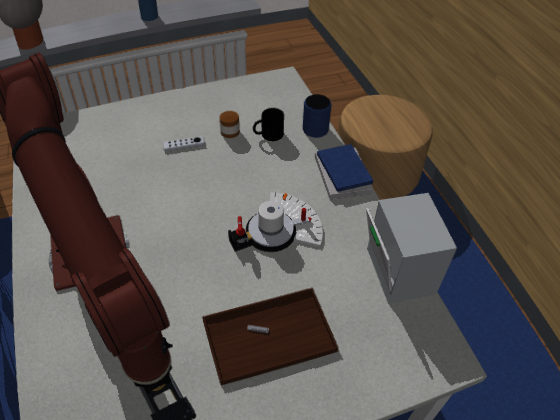

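The scene picture shows the mount near column 275, row 228. The knob is at (306,197), the post at (239,236) and the orange mark at (266,276). The side picture agrees. Next I'll measure by colour.

```bash
python3 - <<'E'
from h import *
a=cv2.imread("pics/a.png");b=cv2.imread("pics/b.png")
for c,im,(x0,y0,x1,y1) in(("scene",a,(205,175,330,295)),("side",b,(220,180,335,260))):
  h=cv2.cvtColor(im,cv2.COLOR_BGR2HSV)
  for nm,m,z in(("red",((h[...,0]<6)|(h[...,0]>173))&(h[...,1]>140)&(h[...,2]>60),.05),("orange",(h[...,0]>=7)&(h[...,0]<18)&(h[...,1]>150)&(h[...,2]>100),.015)):
    mm=np.zeros_like(m);mm[y0:y1,x0:x1]=m[y0:y1,x0:x1]
    n,l,s,ce=cv2.connectedComponentsWithStats(mm.astype(np.uint8))
    for i in range(1,n):
      if s[i,4]>4: print(c,nm,s[i],ce[i].round(1),[atz(c,ce[i],z)[:2].round(3) for z in(.015,.02,.05,.08)])
cr=[cv2.resize(a[175:295,205:330],None,fx=4,fy=4,interpolation=2)[:480],cv2.resize(b[180:260,230:330],None,fx=3,fy=3,interpolation=2)]
p=np.zeros((480,800,3),np.uint8);p[:,:500]=cr[0];p[:240,500:800]=cr[1];cv2.imwrite("pics/c.png",p)
E
```

```text
scene red [301 188  10  21 113] [305.7 199.8] [array([ 0.44 , -0.143]), array([ 0.441, -0.14 ]), array([ 0.453, -0.123]), array([ 0.464, -0.105])]
scene red [237 230   5  12  49] [238.7 235.6] [array([ 0.658, -0.125]), array([ 0.659, -0.122]), array([ 0.665, -0.105]), array([ 0.672, -0.088])]
scene red [231 243   3   4   9] [231.9 244.6] [array([ 0.687, -0.108]), array([ 0.687, -0.105]), array([ 0.693, -0.089]), array([ 0.698, -0.072])]
scene orange [264 272   4   9  24] [265.8 276.2] [array([0.649, 0.018]), array([0.65 , 0.021]), array([0.657, 0.034]), array([0.663, 0.048])]
side red [301 208   5  13  38] [303.5 213.7] [array([ 0.68 , -0.075]), array([ 0.678, -0.079]), array([ 0.668, -0.103]), array([ 0.657, -0.127])]
side red [236 217   6  18  73] [239.2 226.3] [array([ 0.472, -0.061]), array([ 0.471, -0.065]), array([ 0.465, -0.089]), array([ 0.459, -0.113])]
side red [308 217   3   3   5] [309.2 218.2] [array([ 0.691, -0.098]), array([ 0.689, -0.102]), array([ 0.678, -0.125]), array([ 0.667, -0.148])]
side red [243 229   2   5   7] [243.3 230.9] [array([ 0.479, -0.082]), array([ 0.478, -0.086]), array([ 0.472, -0.11 ]), array([ 0.466, -0.133])]
side orange [283 193   4   7  17] [284.4 196. ] [array([0.648, 0.016]), array([0.647, 0.012]), array([ 0.637, -0.014]), array([ 0.627, -0.04 ])]
```

View pics/c.png

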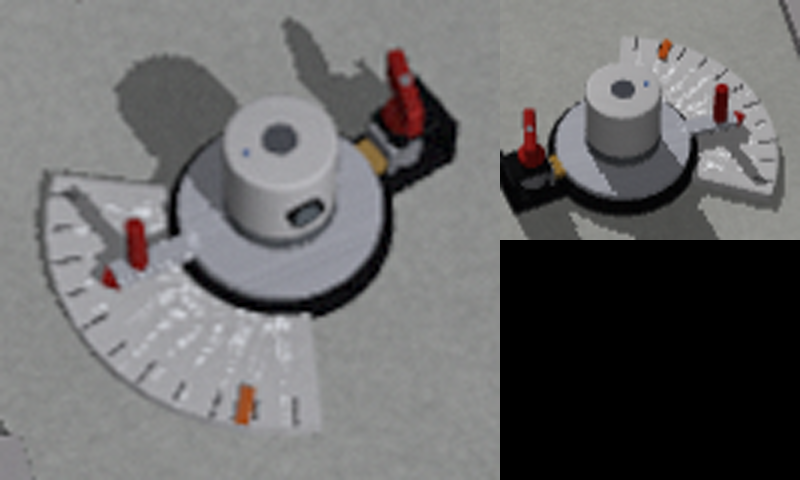

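Request:
apply_moves(deltas=[{"dp": [0.026, 0.03, 0.006], "rot": [0, 0, 6.4], "grip": 1}, {"dp": [0.026, 0.03, 0.006], "rot": [0, 0, 6.4], "grip": 1}, {"dp": [0.026, 0.03, 0.006], "rot": [0, 0, 6.4], "grip": 1}, {"dp": [0.026, 0.03, 0.006], "rot": [0, 0, 6.4], "grip": 1}, {"dp": [0.026, 0.03, 0.006], "rot": [0, 0, 6.4], "grip": 1}, {"dp": [0.026, 0.03, 0.006], "rot": [0, 0, 6.4], "grip": 1}, {"dp": [0.026, 0.03, 0.006], "rot": [0, 0, 6.4], "grip": 1}, {"dp": [0.026, 0.03, 0.006], "rot": [0, 0, 6.4], "grip": 1}, {"dp": [0.026, 0.03, 0.006], "rot": [0, 0, 6.4], "grip": 1}, {"dp": [0.026, 0.03, 0.006], "rot": [0, 0, 6.4], "grip": 1}])

```text
t: 1.93
tcp_pos: [0.4109, -0.3308, 0.2942]
orientation: [0.779, 0.627, -0.0, 0.0]
contact_force: [0.8, -0.5, 0.1]
grip_width: 0.0868
```

Request:
apply_moves(deltas=[{"dp": [0.026, 0.03, 0.0], "rot": [0, 0, 6.4], "grip": 1}, {"dp": [0.026, 0.03, 0], "rot": [0, 0, 6], "grip": 1}, {"dp": [0.026, 0.03, 0], "rot": [0, 0, 0], "grip": 1}, {"dp": [0.02, 0.03, 0], "rot": [0, 0, 0], "grip": 1}, {"dp": [0, 0, 0], "grip": 1}, {"dp": [0, 0, 0], "grip": 1}, {"dp": [0, 0, 0], "grip": 1}])

```text
validation failed for argument at $.de...
```

```bash
python3 - <<'E'
from h import *
s=ctrl.get_state();print(s["t"],s["tcp_pos"],s["orientation"],s["joints"])
c=imaging.camera_params("wrist");a=imaging.get_image("wrist");cv2.imwrite("pics/d.png",a)
print(-np.array(c["R"]).T@c["t"],c["R"][2])
import pickle;pickle.dump(c,open("d.pkl","wb"))
E
```

```text
1.9333 [ 0.41085703 -0.33078126  0.29421705] [ 7.79079627e-01  6.26924851e-01 -7.22836433e-05  4.00072706e-04] [ 0.90237057  0.07537842 -0.32641245  1.65345331  0.02483242  1.4160584
  0.35741358]
[ 0.42851037 -0.2469245   0.44533677] [-0.06303389 -0.29807437 -0.95245913]
```

View pics/d.png

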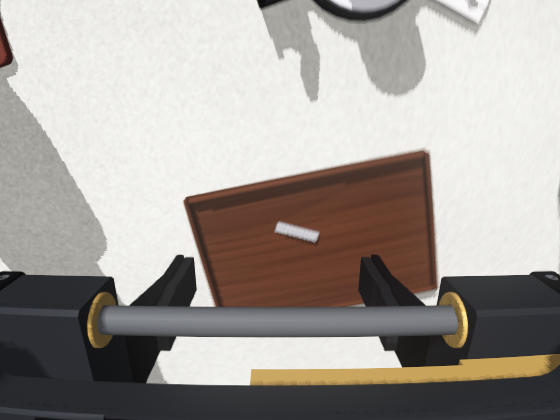

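The wrist picture shows only the tray, with the clipper at (297,232), and the edge of the mount at the top. The second move call was refused, so I'm going further over the mount.

Request:
apply_moves(deltas=[{"dp": [0.019, 0.035, 0.0], "rot": [0, 0, 0], "grip": 1}, {"dp": [0.019, 0.035, 0.0], "rot": [0, 0, 0], "grip": 1}, {"dp": [0.019, 0.035, 0.0], "rot": [0, 0, 0], "grip": 1}, {"dp": [0.019, 0.035, 0.0], "rot": [0, 0, 0], "grip": 1}, {"dp": [0.019, 0.035, 0.0], "rot": [0, 0, 0], "grip": 1}, {"dp": [0.019, 0.035, 0.0], "rot": [0, 0, 0], "grip": 1}, {"dp": [0.019, 0.035, 0.0], "rot": [0, 0, 0], "grip": 1}, {"dp": [0.019, 0.035, 0.0], "rot": [0, 0, 0], "grip": 1}, {"dp": [0, 0, 0], "rot": [0, 0, 0], "grip": 1}, {"dp": [0, 0, 0], "rot": [0, 0, 0], "grip": 1}])

```text
t: 2.82
tcp_pos: [0.5625, -0.0497, 0.2934]
orientation: [0.779, 0.627, 0.0, -0.0]
contact_force: [-0.1, -0.8, 0.6]
grip_width: 0.0869
```

```bash
cat > w.py <<'E'
from h import *
import pickle,sys
def shot(n):
    s=ctrl.get_state();print(round(s["t"],2),s["tcp_pos"].round(4),s["orientation"].round(4),s["joints"].round(2))
    c=imaging.camera_params("wrist");a=imaging.get_image("wrist");cv2.imwrite(f"pics/{n}.png",a)
    pickle.dump(c,open(n+".pkl","wb")); 
    h=cv2.cvtColor(a,cv2.COLOR_BGR2HSV)
    for nm,m in(("red",((h[...,0]<7)|(h[...,0]>173))&(h[...,1]>130)&(h[...,2]>50)),("orange",(h[...,0]>=7)&(h[...,0]<20)&(h[...,1]>140)&(h[...,2]>100))):
        k,l,st,ce=cv2.connectedComponentsWithStats(m.astype(np.uint8))
        for i in range(1,k):
            if st[i,4]>40:
                r=cv2.minAreaRect(np.argwhere(l==i)[:,::-1].astype(np.float32))
                print(nm,st[i],ce[i].round(1),"z15",atz("wrist",ce[i],.015,c)[:2].round(4),"z21",atz("wrist",ce[i],.021,c)[:2].round(4),"z94",atz("wrist",ce[i],.094,c)[:2].round(4),"rect",np.round(cv2.boxPoints(r)).tolist())
    return a,c
E
python3 -c "
from w import *
shot('e')"
```

```text
2.82 [ 0.5625 -0.0497  0.2934] [ 7.794e-01  6.266e-01  3.000e-04 -5.000e-04] [ 0.53  0.18 -0.59  1.56  0.1   1.43 -0.29]
red [379 193   6  11  42] [380.9 197.6] z15 [ 0.6892 -0.1051] z21 [ 0.6877 -0.1032] z94 [ 0.6692 -0.0796] rect [[379.0, 193.0], [384.0, 193.0], [384.0, 203.0], [379.0, 203.0]]
red [361 197  20  20 222] [370.7 206.7] z15 [ 0.6743 -0.1145] z21 [ 0.673  -0.1124] z94 [ 0.657  -0.0872] rect [[358.0, 202.0], [366.0, 195.0], [382.0, 211.0], [375.0, 219.0]]
red [195 229  24  52 770] [204.4 252.4] z15 [ 0.443  -0.1305] z21 [ 0.4449 -0.1282] z94 [ 0.4682 -0.1003] rect [[195.0, 229.0], [218.0, 229.0], [218.0, 280.0], [195.0, 280.0]]
orange [327  96  15  22 152] [334.1 106.4] z15 [0.6483 0.0202] z21 [0.6474 0.0204] z94 [0.6358 0.0227] rect [[326.0, 115.0], [336.0, 95.0], [342.0, 98.0], [332.0, 118.0]]
orange [223 223  13  18 120] [228.6 231.6] z15 [ 0.4834 -0.1082] z21 [ 0.4847 -0.1062] z94 [ 0.5012 -0.0821] rect [[222.0, 224.0], [229.0, 222.0], [235.0, 239.0], [229.0, 241.0]]
orange [457 329   8  18  48] [461.1 340. ] z15 [ 0.7875 -0.3597] z21 [ 0.7846 -0.3542] z94 [ 0.7494 -0.2873] rect [[457.0, 346.0], [462.0, 329.0], [467.0, 331.0], [462.0, 347.0]]
orange [ 250  355  301   30 4213] [413.  372.1] z15 [ 0.7078 -0.4036] z21 [ 0.706  -0.3975] z94 [ 0.6843 -0.3232] rect [[249.0, 369.0], [550.0, 355.0], [551.0, 376.0], [250.0, 390.0]]
```

View pics/e.png

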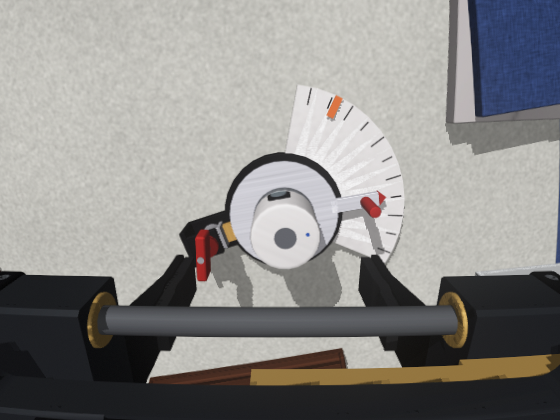

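The mount is in full view. The knob is at (203,255), the post at (371,207), the pointer tip at (385,197), the mark at (334,106) and the projector top centre at (285,238). I need a crop for the knob's exact angle.

```bash
python3 - <<'E'
from h import *
import pickle
c=pickle.load(open("e.pkl","rb"));a=cv2.imread("pics/e.png")
print("proj top",atz("wrist",(285,238),.106,c),"tip",atz("wrist",(385.5,197),.021,c))
for n,p,z in(("post top",(375,213),.075),("post bot",(365,201),.026)):print(n,atz("wrist",p,z,c))
h=cv2.cvtColor(a,cv2.COLOR_BGR2HSV)
cv2.imwrite("pics/f.png",cv2.resize(a[215:290,170:270],None,fx=7,fy=7,interpolation=2))
E
```

```text
proj top [ 0.56050223 -0.09794572  0.106     ] tip [ 0.69362658 -0.10364485  0.021     ]
post top [ 0.66505287 -0.1022911   0.075     ]
post bot [ 0.6657561  -0.10165878  0.026     ]
```

View pics/f.png

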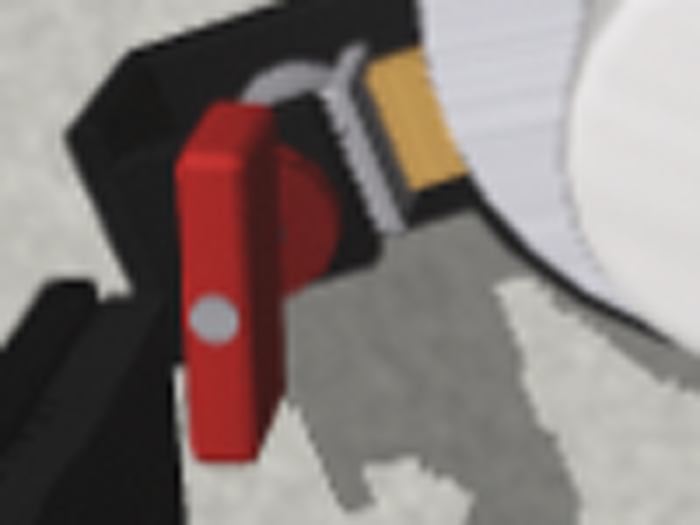

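The crop shows the top face of the wing: top edge middle (212,162), bottom edge middle (224,460), centre about (217,313).

```bash
python3 - <<'E'
from h import *
import pickle
c=pickle.load(open("e.pkl","rb"))
f=lambda x,y:atz("wrist",(170+(x+.5)/7-.5,215+(y+.5)/7-.5),.094,c)
a,b,m=f(212,162),f(224,460),f(217,313)
print(a,b,m,(a+b)/2,np.degrees(np.arctan2(*(a-b)[1::-1])),np.linalg.norm(a-b))
k=(a+b)/2
P=np.array([.5605,-.098]);v=P-k[:2];print("mount x yaw",np.degrees(np.arctan2(v[1],v[0])),np.linalg.norm(v))
for q in([.6483,.0202],[.6936,-.1036],[.6654,-.102]):
  w=np.array(q)-P;print(np.degrees(np.arctan2(w[1],w[0])),np.linalg.norm(w))
E
```

```text
[ 0.46825091 -0.0823082   0.094     ] [ 0.45519864 -0.13329379  0.094     ] [ 0.46164138 -0.10753483  0.094     ] [ 0.46172478 -0.107801    0.094     ] 75.64070729807065 0.052629762985699574
mount x yaw 5.666640931284524 0.0992602837801657
53.394710158248124 0.14724157021710954
-2.4092204395354946 0.13321775407204553
-2.18371912548566 0.10497623540592413
```

Request:
apply_moves(deltas=[{"dp": [-0.0252, -0.0145, -0.02], "rot": [0, 0, -2], "grip": 0.1}, {"dp": [-0.0252, -0.0145, -0.02], "rot": [0, 0, 0], "grip": 0.1}, {"dp": [-0.0252, -0.0145, -0.02], "rot": [0, 0, 0], "grip": 0.1}, {"dp": [-0.0252, -0.0145, -0.02], "rot": [0, 0, 0], "grip": 0.1}, {"dp": [0, 0, -0.03], "rot": [0, 0, 0], "grip": 0.1}, {"dp": [0, 0, -0.03], "rot": [0, 0, 0], "grip": 0.1}, {"dp": [0, 0, -0.03], "rot": [0, 0, 0], "grip": 0.1}, {"dp": [0, 0, 0], "rot": [0, 0, 0], "grip": 0.1}, {"dp": [0, 0, 0], "rot": [0, 0, 0], "grip": 0.1}])

```text
t: 3.62
tcp_pos: [0.4598, -0.1116, 0.1232]
orientation: [0.792, 0.61, -0.001, -0.001]
contact_force: [0.2, -0.8, 0.4]
grip_width: 0.0488
```

```bash
python3 -c "
from w import *
a,c=shot('g')
k=np.array([.4617,-.1078,.094]);d=np.array([np.cos(np.radians(75.6)),np.sin(np.radians(75.6)),0])*.028
for p in(k,k+d,k-d):cv2.circle(a,[int(round(v)) for v in proj('wrist',p,c)],2,(255,0,0),-1)
cv2.imwrite('pics/g2.png',a)"
```

```text
3.62 [ 0.4598 -0.1116  0.1232] [ 0.7923  0.6102 -0.0008 -0.0011] [ 0.66  0.11 -0.53  1.99  0.06  1.06 -0.16]
red [533 136  27  16 293] [547.7 143. ] z15 [ 0.6818 -0.105 ] z21 [ 0.6772 -0.1032] z94 [ 0.6208 -0.0818] rect [[532.0, 145.0], [535.0, 133.0], [562.0, 140.0], [559.0, 152.0]]
red [ 258  198   41   98 2262] [277.8 241.7] z15 [ 0.4549 -0.1308] z21 [ 0.4555 -0.1284] z94 [ 0.463  -0.0997] rect [[258.0, 198.0], [298.0, 198.0], [298.0, 295.0], [258.0, 295.0]]
orange [477 359  15   8  43] [483.1 361.8] z15 [ 0.6161 -0.3046] z21 [ 0.613  -0.2982] z94 [ 0.5751 -0.2206] rect [[477.0, 359.0], [491.0, 359.0], [491.0, 366.0], [477.0, 366.0]]
orange [ 349  360  110   24 1014] [398.4 372.8] z15 [ 0.5327 -0.2925] z21 [ 0.5315 -0.2864] z94 [ 0.5171 -0.2121] rect [[349.0, 363.0], [458.0, 360.0], [459.0, 381.0], [349.0, 384.0]]
orange [497 363  16  15  61] [504.8 371.9] z15 [ 0.6383 -0.3252] z21 [ 0.6347 -0.3183] z94 [ 0.5905 -0.2349] rect [[497.0, 376.0], [499.0, 363.0], [514.0, 365.0], [511.0, 378.0]]
orange [454 367  33  14 132] [470.9 375.4] z15 [ 0.6032 -0.3181] z21 [ 0.6004 -0.3114] z94 [ 0.5661 -0.23  ] rect [[454.0, 368.0], [486.0, 367.0], [486.0, 379.0], [454.0, 380.0]]
orange [169 368  39  16 375] [188.3 375.7] z15 [ 0.3362 -0.2438] z21 [ 0.3396 -0.2388] z94 [ 0.3804 -0.1783] rect [[169.0, 368.0], [207.0, 368.0], [207.0, 383.0], [169.0, 383.0]]
```

View pics/g2.png

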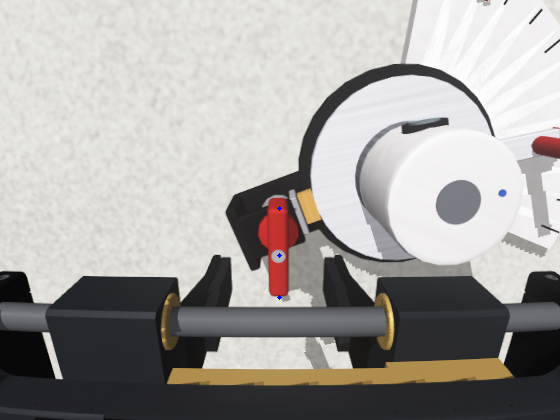

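The projected blue dots lie on the wing's top face, on its centre (279,256) and both ends. The knob estimate holds, so I'm descending and gripping.

Request:
apply_moves(deltas=[{"dp": [0.002, 0.0035, -0.015], "rot": [0, 0, 0], "grip": 0.1}, {"dp": [0, 0, -0.015], "rot": [0, 0, 0], "grip": 0.1}, {"dp": [0, 0, -0.014], "rot": [0, 0, 0], "grip": 0.1}, {"dp": [0, 0, 0], "rot": [0, 0, 0], "grip": -0.3}, {"dp": [0, 0, 0], "rot": [0, 0, 0], "grip": -1}, {"dp": [0, 0, 0], "rot": [0, 0, 0], "grip": -1}, {"dp": [0, 0, 0], "rot": [0, 0, 0], "grip": -1}, {"dp": [0, 0, 0], "rot": [0, 0, 0], "grip": -1}], grip_force=50)

```text
t: 4.33
tcp_pos: [0.4639, -0.1072, 0.0807]
orientation: [0.792, 0.611, 0.0, 0.001]
contact_force: [0.6, -0.2, 0.9]
grip_width: 0.0225
```

```bash
cat > st.py <<'E'
from station import ctrl
import numpy as np
s=ctrl.get_state();o=s["orientation"]
print(round(s["t"],2),s["tcp_pos"].round(4),"yaw",round(np.degrees(2*np.arctan2(o[1],o[0])),2),"F",s["contact_force"].round(2),"T",s["wrist_torque"].round(3),"w",round(s["grip_width"],4),"q",s["joints"].round(2))
E
python3 st.py
```

```text
4.33 [ 0.4639 -0.1072  0.0807] yaw 75.32 F [ 0.6  -0.22  0.94] T [-0.041 -0.053 -0.055] w 0.0225 q [ 0.64  0.17 -0.54  2.03  0.1   0.97 -0.21]
```

Request:
apply_moves(deltas=[{"dp": [0, 0, 0], "rot": [0, 0, 0], "grip": -1}, {"dp": [0, 0, 0], "rot": [0, 0, 0], "grip": -1}, {"dp": [0, 0, 0], "rot": [0, 0, 0], "grip": -1}])

```text
t: 4.58
tcp_pos: [0.4614, -0.1066, 0.0797]
orientation: [0.791, 0.611, -0.001, -0.001]
contact_force: [-10.1, 1.9, 10.1]
grip_width: 0.012
```

```bash
python3 st.py
```

```text
4.58 [ 0.4614 -0.1066  0.0797] yaw 75.35 F [-10.05   1.87  10.14] T [0.448 2.084 0.127] w 0.012 q [ 0.64  0.17 -0.54  2.03  0.1   0.97 -0.21]
```

Request:
apply_moves(deltas=[{"dp": [0, 0, 0], "rot": [0, 0, 4], "grip": -1}, {"dp": [0, 0, 0], "rot": [0, 0, 4], "grip": -1}, {"dp": [0, 0, 0], "rot": [0, 0, 4], "grip": -1}])

```text
t: 4.83
tcp_pos: [0.461, -0.1066, 0.0796]
orientation: [0.722, 0.691, -0.002, -0.002]
contact_force: [-12.3, 1.7, 12.6]
grip_width: 0.0119
```

```bash
python3 st.py
```

```text
4.83 [ 0.461  -0.1066  0.0796] yaw 87.5 F [-12.31   1.7   12.57] T [ 0.511  2.673 -0.311] w 0.0119 q [ 0.66  0.17 -0.56  2.03  0.11  0.97 -0.  ]
```

Request:
apply_moves(deltas=[{"dp": [-0.002, 0, 0.001], "rot": [0, 0, 4], "grip": -1}, {"dp": [0, 0, 0], "rot": [0, 0, 4], "grip": -1}, {"dp": [0, 0, 0], "rot": [0, 0, 4], "grip": -1}, {"dp": [0, 0, 0], "rot": [0, 0, 4], "grip": -1}, {"dp": [0, 0, 0], "rot": [0, 0, 4], "grip": -1}])

```text
t: 5.25
tcp_pos: [0.4599, -0.1067, 0.0799]
orientation: [0.591, 0.807, -0.0, -0.001]
contact_force: [-2.2, 0.6, -4.4]
grip_width: 0.0112
```

```bash
python3 st.py
```

```text
5.25 [ 0.4599 -0.1067  0.0799] yaw 107.52 F [-2.17  0.64 -4.38] T [ 0.135  0.383 -0.153] w 0.0112 q [ 0.69  0.17 -0.59  2.03  0.11  0.97  0.34]
```

Request:
apply_moves(deltas=[{"dp": [0, 0, 0], "rot": [0, 0, 5], "grip": -1}, {"dp": [0, 0, 0], "rot": [0, 0, 5], "grip": -1}, {"dp": [0, 0, 0], "rot": [0, 0, 5], "grip": -1}, {"dp": [0, 0, 0], "rot": [0, 0, 5], "grip": -1}])

```text
t: 5.58
tcp_pos: [0.4591, -0.1071, 0.0798]
orientation: [0.442, 0.897, -0.001, -0.002]
contact_force: [-5.6, -0.4, -0.2]
grip_width: 0.0116
```

```bash
python3 st.py
```

```text
5.58 [ 0.4591 -0.1071  0.0798] yaw 127.56 F [-5.6  -0.39 -0.16] T [-0.105  1.219 -0.052] w 0.0116 q [ 0.72  0.17 -0.63  2.03  0.12  0.98  0.69]
```

Request:
apply_moves(deltas=[{"dp": [0, 0, 0], "rot": [0, 0, 5], "grip": -1}, {"dp": [0, 0, 0], "rot": [0, 0, 5], "grip": -1}, {"dp": [0, 0, 0], "rot": [0, 0, 5], "grip": -1}, {"dp": [0, 0, 0], "rot": [0, 0, 5], "grip": -1}])

```text
t: 5.92
tcp_pos: [0.4584, -0.1078, 0.0798]
orientation: [0.28, 0.96, -0.001, -0.003]
contact_force: [-9.6, -2.9, 2.6]
grip_width: 0.0115
```

```bash
python3 st.py
```

```text
5.92 [ 0.4584 -0.1078  0.0798] yaw 147.52 F [-9.56 -2.88  2.65] T [-0.633  1.867 -0.094] w 0.0115 q [ 0.76  0.18 -0.67  2.03  0.13  0.98  1.03]
```

Request:
apply_moves(deltas=[{"dp": [-0.002, -0.0005, 0], "rot": [0, 0, 5], "grip": -1}, {"dp": [0, 0, 0], "rot": [0, 0, 5], "grip": -1}, {"dp": [0, 0, 0], "rot": [0, 0, 3], "grip": -1}, {"dp": [0, 0, 0], "rot": [0, 0, 0], "grip": -1}, {"dp": [0, 0, 0], "rot": [0, 0, 0], "grip": -1}])

```text
t: 6.33
tcp_pos: [0.458, -0.1083, 0.0799]
orientation: [0.172, 0.985, -0.0, -0.001]
contact_force: [-1.9, -5.3, -9.3]
grip_width: 0.0114
```

```bash
python3 st.py
```

```text
6.33 [ 0.458  -0.1083  0.0799] yaw 160.18 F [-1.9  -5.32 -9.31] T [-1.128  0.186  0.009] w 0.0114 q [ 0.79  0.18 -0.69  2.03  0.14  0.97  1.25]
```

Request:
apply_moves(deltas=[{"dp": [0, 0, 0], "rot": [0, 0, 0], "grip": 0.1}, {"dp": [0, 0, 0], "rot": [0, 0, 0], "grip": 0.1}, {"dp": [0, 0, 0], "rot": [0, 0, 0], "grip": 0.1}, {"dp": [0, 0, 0], "rot": [0, 0, 0], "grip": 0.1}, {"dp": [0, 0, 0.04], "rot": [0, 0, 0], "grip": 0.1}, {"dp": [0, 0, 0.035], "rot": [0, 0, 0], "grip": 0.1}, {"dp": [0.02, 0.0, 0.03], "rot": [0, 0, 0], "grip": 0.1}, {"dp": [0.04, 0, 0], "rot": [0, 0, 3], "grip": 0.2}, {"dp": [0.04, 0, 0], "rot": [0, 0, 7], "grip": 0.2}, {"dp": [0.04, 0, 0], "rot": [0, 0, 7], "grip": 0.2}])

```text
t: 7.17
tcp_pos: [0.6014, -0.1079, 0.1869]
orientation: [0.022, 1.0, -0.001, 0.001]
contact_force: [0.3, -0.9, 0.7]
grip_width: 0.052
```

```bash
python3 st.py
```

```text
7.17 [ 0.6014 -0.1079  0.1869] yaw 177.53 F [ 0.27 -0.86  0.66] T [ 0.071 -0.129  0.036] w 0.052 q [ 0.69  0.37 -0.74  1.6   0.26  1.27  1.44]
```

Request:
apply_moves(deltas=[{"dp": [0.035, 0.003, 0], "rot": [0, 0, -7], "grip": 0.2}, {"dp": [0.028, 0.003, -0.02], "rot": [0, 0, -7], "grip": 0.2}, {"dp": [0, 0, -0.035], "rot": [0, 0, -6], "grip": 0.2}, {"dp": [0, 0, -0.035], "rot": [0, 0, 0], "grip": 0.2}, {"dp": [0, 0, 0], "rot": [0, 0, 0], "grip": 0.2}, {"dp": [0, 0, 0], "rot": [0, 0, 0], "grip": 0.2}])

```text
t: 7.67
tcp_pos: [0.661, -0.1011, 0.0944]
orientation: [0.196, 0.981, 0.0, -0.002]
contact_force: [0.0, -0.3, 0.9]
grip_width: 0.0525
```

```bash
python3 st.py; python3 -c "
from w import *
a,c=shot('i')
for z in(.075,.05):cv2.circle(a,[int(round(v)) for v in proj('wrist',(.6654,-.102,z),c)],2,(255,0,0),-1)
cv2.imwrite('pics/i2.png',a)"|grep red
```

```text
7.67 [ 0.661  -0.1011  0.0944] yaw 157.39 F [ 0.01 -0.32  0.9 ] T [ 0.073 -0.168  0.023] w 0.0525 q [ 0.54  0.55 -0.63  1.54  0.34  1.16  1.03]
red [266 234  32  50 917] [278.9 260.8] z15 [ 0.6843 -0.1076] z21 [ 0.6816 -0.1066] z94 [ 0.6498 -0.0938] rect [[264.0, 281.0], [274.0, 233.0], [301.0, 239.0], [291.0, 286.0]]
```

View pics/i2.png

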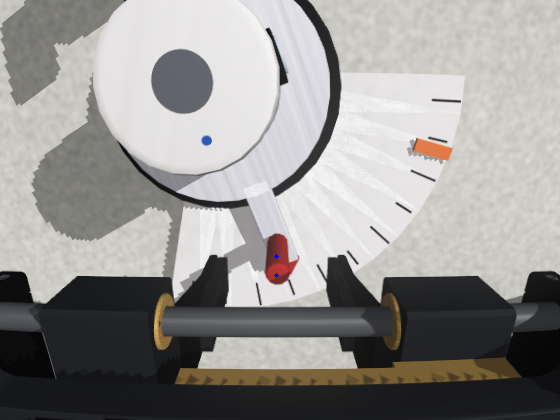

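The post is centred between the fingers, and the dots lie on its axis at (276,257) and (276,275). The mark is at (433,149). Descending and closing.

Request:
apply_moves(deltas=[{"dp": [0.002, -0.001, -0.018], "rot": [0, 0, 0], "grip": 0.2}, {"dp": [0, 0, -0.016], "rot": [0, 0, 0], "grip": 0.1}, {"dp": [0, 0, 0], "rot": [0, 0, 0], "grip": -1}, {"dp": [0, 0, 0], "rot": [0, 0, 0], "grip": -1}, {"dp": [0, 0, 0], "rot": [0, 0, 0], "grip": -1}, {"dp": [0, 0, 0], "rot": [0, 0, 0], "grip": -1}, {"dp": [0, 0, 0], "rot": [0, 0, 0], "grip": -1}, {"dp": [0, 0, 0], "rot": [0, 0, 0], "grip": -1}, {"dp": [0, 0, 0], "rot": [0, 0, 0], "grip": -1}], grip_force=12)

```text
t: 8.47
tcp_pos: [0.6645, -0.1025, 0.0624]
orientation: [0.197, 0.981, -0.0, 0.0]
contact_force: [-0.9, -0.3, 3.7]
grip_width: 0.0135
```

```bash
python3 st.py; python3 -c "
import numpy as np
P=np.array([.5605,-.098]);f=lambda d:P+.105*np.array([np.cos(np.radians(d)),np.sin(np.radians(d))])
a=np.linspace(-2.2,53.4,11);X=np.array([f(t) for t in a]);print(X[[0,-1]].round(4));print(np.diff(X,axis=0).round(4).tolist())"
```

```text
8.47 [ 0.6645 -0.1025  0.0624] yaw 157.33 F [-0.87 -0.3   3.67] T [ 0.043  0.053 -0.078] w 0.0135 q [ 0.53  0.59 -0.61  1.56  0.36  1.11  1.01]
[[ 0.6654 -0.102 ]
 [ 0.6231 -0.0137]]
[[-0.0001, 0.0102], [-0.0011, 0.0101], [-0.0021, 0.01], [-0.003, 0.0097], [-0.004, 0.0094], [-0.0048, 0.009], [-0.0057, 0.0084], [-0.0065, 0.0079], [-0.0072, 0.0072], [-0.0079, 0.0065]]
```

Request:
apply_moves(deltas=[{"dp": [0, 0.001, 0], "rot": [0, 0, 0.5], "grip": -1}, {"dp": [0, 0.001, 0], "rot": [0, 0, 0.5], "grip": -1}, {"dp": [0, 0.001, 0], "rot": [0, 0, 0.5], "grip": -1}, {"dp": [0, 0.001, 0], "rot": [0, 0, 0.5], "grip": -1}, {"dp": [0, 0.001, 0], "rot": [0, 0, 0.5], "grip": -1}])

```text
t: 8.88
tcp_pos: [0.6646, -0.0976, 0.0624]
orientation: [0.175, 0.985, -0.0, 0.001]
contact_force: [-0.8, -0.6, 6.1]
grip_width: 0.0136
```

```bash
python3 st.py
```

```text
8.88 [ 0.6646 -0.0976  0.0624] yaw 159.88 F [-0.79 -0.62  6.09] T [-0.161  0.062  0.004] w 0.0136 q [ 0.53  0.59 -0.62  1.56  0.37  1.11  1.04]
```

The force is under 1 N, so the head is free. Swinging it along the arc.

Request:
apply_moves(deltas=[{"dp": [-0.0001, 0.0051, 0], "rot": [0, 0, 2.8], "grip": -1}, {"dp": [-0.0011, 0.0101, 0], "rot": [0, 0, 5.5], "grip": -1}, {"dp": [-0.0021, 0.01, 0], "rot": [0, 0, 5.5], "grip": -1}, {"dp": [-0.003, 0.0097, 0], "rot": [0, 0, 5.5], "grip": -1}, {"dp": [-0.004, 0.0094, 0], "rot": [0, 0, 5.5], "grip": -1}, {"dp": [-0.0048, 0.009, 0], "rot": [0, 0, 5.5], "grip": -1}, {"dp": [-0.0057, 0.0084, 0], "rot": [0, 0, 5.5], "grip": -1}, {"dp": [-0.0065, 0.0079, 0], "rot": [0, 0, 5.5], "grip": -1}, {"dp": [-0.0036, 0.0036, 0], "rot": [0, 0, 2.8], "grip": -1}, {"dp": [0, 0, 0], "rot": [0, 0, 0], "grip": -1}])

```text
t: 9.72
tcp_pos: [0.6328, -0.0239, 0.0623]
orientation: [-0.21, 0.978, -0.001, -0.0]
contact_force: [-0.9, -0.8, 6.1]
grip_width: 0.0132
```

```bash
python3 st.py
```

```text
9.72 [ 0.6328 -0.0239  0.0623] yaw 204.21 F [-0.93 -0.76  6.13] T [-0.206  0.316  0.048] w 0.0132 q [ 0.58  0.58 -0.81  1.66  0.46  1.11  1.63]
```

Request:
apply_moves(deltas=[{"dp": [-0.0036, 0.0036, 0], "rot": [0, 0, 2], "grip": -1}, {"dp": [-0.004, 0.0035, 0], "rot": [0, 0, 2], "grip": -1}, {"dp": [-0.003, 0.0025, 0], "rot": [0, 0, 1], "grip": -1}, {"dp": [0, 0, 0], "rot": [0, 0, 0], "grip": -1}, {"dp": [0, 0, 0], "rot": [0, 0, 0], "grip": -1}])

```text
t: 10.13
tcp_pos: [0.6228, -0.0151, 0.0623]
orientation: [-0.25, 0.968, -0.001, 0.0]
contact_force: [-2.0, -2.7, 7.0]
grip_width: 0.0132
```

```bash
python3 st.py; python3 -c "
from w import *
a,c=shot('j')
P=np.array([.5605,-.098])
for n,cam,z in(('s',a,0),):pass
cv2.imwrite('pics/j2.png',a)"
```

```text
10.13 [ 0.6228 -0.0151  0.0623] yaw 208.97 F [-2.05 -2.67  6.96] T [-0.308  0.254  0.086] w 0.0132 q [ 0.59  0.56 -0.83  1.68  0.46  1.1   1.69]
10.13 [ 0.6228 -0.0151  0.0623] [-2.501e-01  9.682e-01 -6.000e-04  2.000e-04] [ 0.59  0.56 -0.83  1.68  0.46  1.1   1.69]
red [ 263  246   29   61 1416] [277.2 279. ] z15 [ 0.6426 -0.0025] z21 [ 0.6398 -0.004 ] z94 [ 0.6053 -0.023 ] rect [[263.0, 246.0], [291.0, 246.0], [291.0, 306.0], [263.0, 306.0]]
```

View pics/j2.png

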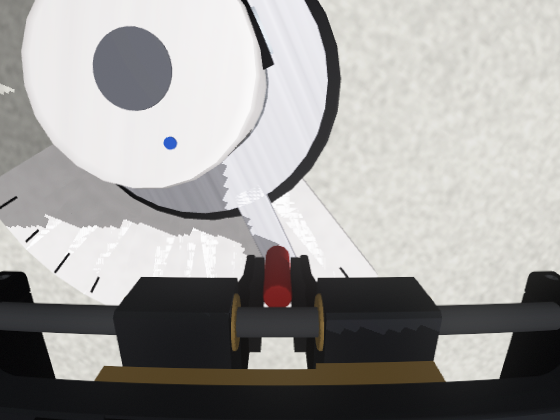

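Request:
apply_moves(deltas=[{"dp": [0, 0, 0], "rot": [0, 0, 0], "grip": -0.3}, {"dp": [0, 0, 0], "rot": [0, 0, 0], "grip": -0.2}, {"dp": [0, 0, 0], "rot": [0, 0, 0], "grip": -0.1}, {"dp": [0, 0, 0.03], "rot": [0, 0, 0], "grip": 0.1}, {"dp": [0, 0, 0.04], "rot": [0, 0, 0], "grip": 0.1}, {"dp": [-0.01, 0.01, 0.038], "rot": [0, 0, -7], "grip": 0.1}, {"dp": [-0.005, 0.005, 0.04], "rot": [0, 0, -7], "grip": 0.1}, {"dp": [0, 0, 0.04], "rot": [0, 0, -7], "grip": 0.1}, {"dp": [0, 0, 0], "rot": [0, 0, -7], "grip": 0.1}, {"dp": [0, 0, 0], "rot": [0, 0, -7], "grip": 0.1}])

```text
t: 11.02
tcp_pos: [0.6088, 0.0011, 0.2526]
orientation: [0.056, 0.998, -0.0, 0.002]
contact_force: [-0.5, -0.6, -0.9]
grip_width: 0.0478
```

Request:
apply_moves(deltas=[{"dp": [0, 0, 0], "rot": [0, 0, -7], "grip": 0.1}, {"dp": [0, 0, 0], "rot": [0, 0, -7], "grip": 0.1}, {"dp": [0, 0, 0], "rot": [0, 0, 0], "grip": 0.1}])

```text
t: 11.27
tcp_pos: [0.6075, 0.0006, 0.2495]
orientation: [0.177, 0.984, -0.0, -0.0]
contact_force: [-0.6, -0.8, 0.1]
grip_width: 0.0477
```

```bash
python3 -c "
from w import *
a,c=shot('k')
z=lambda p:[int(round(v)) for v in proj('wrist',p,c)]
x,y=z((.640,.008,.02));print(x,y)
x0=max(0,min(x-80,400));y0=max(0,min(y-60,300));print(x0,y0)
cv2.imwrite('pics/k2.png',cv2.resize(a[y0:y0+120,x0:x0+160],None,fx=5,fy=5,interpolation=2))"
```

```text
11.27 [6.075e-01 6.000e-04 2.495e-01] [ 1.769e-01  9.842e-01 -1.000e-04 -1.000e-04] [ 0.54  0.33 -0.77  1.52  0.23  1.39  0.97]
red [  91   59   44   65 1787] [110.6  91.3] z15 [ 0.4482 -0.1323] z21 [ 0.4495 -0.1298] z94 [ 0.4647 -0.0988] rect [[90.0, 59.0], [129.0, 54.0], [138.0, 119.0], [99.0, 125.0]]
red [262 198  13  23 229] [268.8 209.8] z15 [ 0.6346 -0.0181] z21 [ 0.6329 -0.0174] z94 [ 0.6128 -0.008 ] rect [[262.0, 198.0], [274.0, 198.0], [274.0, 220.0], [262.0, 220.0]]
red [283 200  10  13  55] [287.3 206.8] z15 [0.6387 0.0035] z21 [0.637 0.004] z94 [0.6161 0.0093] rect [[283.0, 212.0], [287.0, 200.0], [294.0, 202.0], [290.0, 214.0]]
orange [132 105  26  20 254] [144.1 114.6] z15 [ 0.4845 -0.1082] z21 [ 0.4851 -0.106 ] z94 [ 0.4935 -0.0796] rect [[131.0, 115.0], [152.0, 104.0], [157.0, 114.0], [136.0, 125.0]]
orange [293 203  22  12 153] [303.5 209. ] z15 [0.6479 0.0205] z21 [0.646  0.0206] z94 [0.6234 0.0227] rect [[293.0, 210.0], [295.0, 203.0], [315.0, 208.0], [313.0, 215.0]]
orange [166 336  12  14  72] [171.8 342. ] z15 [ 0.7655 -0.2101] z21 [ 0.7618 -0.2064] z94 [ 0.7169 -0.1606] rect [[166.0, 349.0], [167.0, 336.0], [177.0, 337.0], [176.0, 350.0]]
orange [ 353  360  143   24 1521] [427.8 370.7] z15 [0.9405 0.1108] z21 [0.9341 0.1095] z94 [0.8561 0.0945] rect [[353.0, 363.0], [494.0, 359.0], [495.0, 380.0], [353.0, 384.0]]
orange [166 368  34  16 297] [182.3 376. ] z15 [ 0.8241 -0.2229] z21 [ 0.8195 -0.2189] z94 [ 0.7636 -0.1708] rect [[166.0, 383.0], [166.0, 368.0], [199.0, 368.0], [199.0, 383.0]]
orange [339 369  18  15  54] [348.5 376.5] z15 [9.069e-01 4.000e-04] z21 [9.01e-01 9.00e-04] z94 [0.8294 0.0068] rect [[338.0, 382.0], [353.0, 368.0], [358.0, 374.0], [344.0, 388.0]]
291 208
211 148
```

View pics/k2.png

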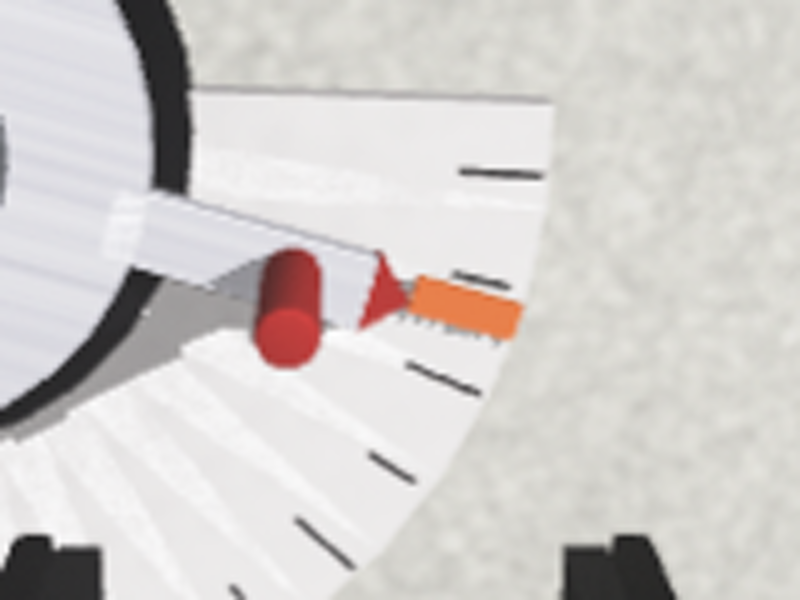

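The tip at crop (410,300) sits on the inner middle of the mark at (412,295). A quick numeric check follows, and I'm moving over to the knob.

```bash
python3 -c "
from h import *
import pickle
c=pickle.load(open('k.pkl','rb'));g=lambda x,y,z:atz('wrist',(211+(x+.5)/5-.5,148+(y+.5)/5-.5),z,c)
t=g(410,300,.021);m=g(413,295,.015);print(t,m,np.linalg.norm((t-m)[:2]))
P=np.array([.5605,-.098])
for q in(t,m,g(467,307,.015)):
  w=q[:2]-P;print(np.degrees(np.arctan2(w[1],w[0])),np.linalg.norm(w))
"
```

```text
[0.6400461  0.00935383 0.021     ] [0.64090214 0.01007303 0.015     ] 0.0011180522365773218
53.46261797041858 0.13361297439153957
53.35218367171017 0.13470071449757223
53.64993249230007 0.14776182525204706
```

Request:
apply_moves(deltas=[{"dp": [-0.03, -0.0215, 0], "rot": [0, 0, 0], "grip": 0.1}, {"dp": [-0.03, -0.0215, 0], "rot": [0, 0, 0], "grip": 0.1}, {"dp": [-0.03, -0.0215, 0], "rot": [0, 0, 0], "grip": 0.1}, {"dp": [-0.03, -0.0215, 0], "rot": [0, 0, 0], "grip": 0.1}, {"dp": [-0.03, -0.0225, -0.01], "rot": [0, 0, 0], "grip": 0.1}, {"dp": [0, 0, -0.04], "rot": [0, 0, 0], "grip": 0.1}, {"dp": [0, 0, -0.04], "rot": [0, 0, 0], "grip": 0.1}, {"dp": [0, 0, -0.03], "rot": [0, 0, 0], "grip": 0.1}, {"dp": [0, 0, 0], "rot": [0, 0, 0], "grip": 0.1}, {"dp": [0, 0, 0], "rot": [0, 0, 0], "grip": 0.1}])

```text
t: 12.15
tcp_pos: [0.4568, -0.1076, 0.1291]
orientation: [0.172, 0.985, 0.001, -0.001]
contact_force: [0.8, -0.7, 0.6]
grip_width: 0.0479
```

```bash
python3 st.py; python3 -c "
from w import *
a,c=shot('l')" | grep red
```

```text
12.15 [ 0.4568 -0.1076  0.1291] yaw 160.16 F [ 0.81 -0.7   0.61] T [ 0.045 -0.209 -0.029] w 0.0479 q [ 0.84  0.11 -0.73  1.99  0.08  1.08  1.3 ]
red [ 257  206   40   95 2106] [276.5 247.8] z15 [ 0.484  -0.1162] z21 [ 0.4816 -0.1153] z94 [ 0.4524 -0.1047] rect [[257.0, 206.0], [296.0, 206.0], [296.0, 300.0], [257.0, 300.0]]
```

Pointer to mark is 1.1 mm horizontally (angles 53.5° and 53.4°). The knob is aligned under the fingers, so I'm gripping it.

Request:
apply_moves(deltas=[{"dp": [0.002, 0, -0.02], "rot": [0, 0, 0], "grip": 0.1}, {"dp": [0, 0, -0.02], "rot": [0, 0, 0], "grip": 0.1}, {"dp": [0, 0, -0.009], "rot": [0, 0, 0], "grip": 0}, {"dp": [0, 0, 0], "rot": [0, 0, 0], "grip": -0.3}, {"dp": [0, 0, 0], "rot": [0, 0, 0], "grip": -1}, {"dp": [0, 0, 0], "rot": [0, 0, 0], "grip": -1}, {"dp": [0, 0, 0], "rot": [0, 0, 0], "grip": -1}, {"dp": [0, 0, 0], "rot": [0, 0, 0], "grip": -1}, {"dp": [0, 0, 0], "rot": [0, 0, 0], "grip": -1}, {"dp": [0, 0, 0], "rot": [0, 0, 0], "grip": -1}], grip_force=50)

```text
t: 13.03
tcp_pos: [0.4598, -0.109, 0.0812]
orientation: [0.174, 0.985, -0.001, 0.0]
contact_force: [-2.6, -3.1, 6.0]
grip_width: 0.0119
```

```bash
python3 st.py
```

```text
13.03 [ 0.4598 -0.109   0.0812] yaw 159.91 F [-2.57 -3.09  5.98] T [-0.536  0.319  0.071] w 0.0119 q [ 0.81  0.18 -0.72  2.03  0.15  0.98  1.24]
```

Request:
apply_moves(deltas=[{"dp": [0, 0, 0], "rot": [0, 0, -3], "grip": -1}, {"dp": [0, 0, 0], "rot": [0, 0, -3], "grip": -1}, {"dp": [0, 0, 0], "rot": [0, 0, -3], "grip": -1}])

```text
t: 13.28
tcp_pos: [0.4599, -0.1088, 0.0812]
orientation: [0.252, 0.968, -0.0, 0.0]
contact_force: [-2.5, -2.5, 6.8]
grip_width: 0.0118
```

```bash
python3 st.py
```

```text
13.28 [ 0.4599 -0.1088  0.0812] yaw 150.77 F [-2.5  -2.46  6.84] T [-0.466  0.271  0.042] w 0.0118 q [ 0.8   0.18 -0.7   2.03  0.14  0.98  1.08]
```

Request:
apply_moves(deltas=[{"dp": [0, 0, 0], "rot": [0, 0, -3], "grip": -1}, {"dp": [0, 0, 0], "rot": [0, 0, -3], "grip": -1}, {"dp": [0, 0, 0], "rot": [0, 0, -3], "grip": -1}])

```text
t: 13.53
tcp_pos: [0.46, -0.1087, 0.0812]
orientation: [0.327, 0.945, -0.0, 0.0]
contact_force: [-1.2, -2.3, 5.0]
grip_width: 0.0116
```

```bash
python3 st.py
```

```text
13.53 [ 0.46   -0.1087  0.0812] yaw 141.77 F [-1.16 -2.26  4.98] T [-0.436  0.249  0.055] w 0.0116 q [ 0.78  0.18 -0.69  2.03  0.14  0.98  0.93]
```

Request:
apply_moves(deltas=[{"dp": [0, 0, 0], "rot": [0, 0, -3], "grip": -1}, {"dp": [0, 0, 0], "rot": [0, 0, -3], "grip": -1}, {"dp": [0, 0, 0], "rot": [0, 0, -3], "grip": -1}])

```text
t: 13.78
tcp_pos: [0.4601, -0.1086, 0.0812]
orientation: [0.401, 0.916, -0.0, 0.001]
contact_force: [-0.7, -1.3, 5.1]
grip_width: 0.0117
```

```bash
python3 st.py
```

```text
13.78 [ 0.4601 -0.1086  0.0812] yaw 132.78 F [-0.72 -1.26  5.06] T [-0.349  0.096  0.073] w 0.0117 q [ 0.76  0.18 -0.67  2.03  0.13  0.97  0.77]
```

Request:
apply_moves(deltas=[{"dp": [0, 0, 0], "rot": [0, 0, -3], "grip": -1}, {"dp": [0, 0, 0], "rot": [0, 0, -3], "grip": -1}, {"dp": [0, 0, 0], "rot": [0, 0, -3], "grip": -1}])

```text
t: 14.03
tcp_pos: [0.4602, -0.1085, 0.0812]
orientation: [0.471, 0.882, -0.0, 0.001]
contact_force: [-0.1, -1.1, 3.8]
grip_width: 0.0119
```

```bash
python3 st.py
```

```text
14.03 [ 0.4602 -0.1085  0.0812] yaw 123.78 F [-0.11 -1.09  3.82] T [-0.391 -0.02   0.111] w 0.0119 q [ 0.75  0.17 -0.65  2.03  0.13  0.97  0.62]
```

Request:
apply_moves(deltas=[{"dp": [0, 0, 0], "rot": [0, 0, -3], "grip": -1}, {"dp": [0, 0, 0], "rot": [0, 0, -3], "grip": -1}, {"dp": [0, 0, 0], "rot": [0, 0, -3], "grip": -1}])

```text
t: 14.28
tcp_pos: [0.4604, -0.1085, 0.0813]
orientation: [0.539, 0.842, 0.0, 0.001]
contact_force: [0.8, -1.4, 3.7]
grip_width: 0.0114
```

```bash
python3 st.py
```

```text
14.28 [ 0.4604 -0.1085  0.0813] yaw 114.79 F [ 0.83 -1.39  3.71] T [-0.292 -0.152  0.054] w 0.0114 q [ 0.73  0.17 -0.63  2.03  0.12  0.97  0.47]
```

Request:
apply_moves(deltas=[{"dp": [0, 0, 0], "rot": [0, 0, -3], "grip": -1}, {"dp": [0, 0, 0], "rot": [0, 0, -3], "grip": -1}])

```text
t: 14.45
tcp_pos: [0.4604, -0.1084, 0.0813]
orientation: [0.582, 0.813, 0.0, 0.001]
contact_force: [0.8, -1.4, 3.6]
grip_width: 0.0115
```

```bash
python3 st.py
```

```text
14.45 [ 0.4604 -0.1084  0.0813] yaw 108.79 F [ 0.77 -1.38  3.64] T [-0.266 -0.253  0.086] w 0.0115 q [ 0.72  0.17 -0.62  2.03  0.12  0.97  0.37]
```

Request:
apply_moves(deltas=[{"dp": [0, 0, 0], "rot": [0, 0, -3], "grip": -1}, {"dp": [0, 0, 0], "rot": [0, 0, -3], "grip": -1}])

```text
t: 14.62
tcp_pos: [0.4605, -0.1084, 0.0812]
orientation: [0.624, 0.782, 0.0, 0.001]
contact_force: [0.9, -1.7, 2.1]
grip_width: 0.012
```

```bash
python3 st.py
```

```text
14.62 [ 0.4605 -0.1084  0.0812] yaw 102.8 F [ 0.93 -1.74  2.15] T [-0.269 -0.316  0.156] w 0.012 q [ 0.71  0.17 -0.61  2.03  0.12  0.97  0.26]
```

Request:
apply_moves(deltas=[{"dp": [0, 0, 0], "rot": [0, 0, -3], "grip": -1}, {"dp": [0, 0, 0], "rot": [0, 0, -3], "grip": -1}])

```text
t: 14.78
tcp_pos: [0.4606, -0.1083, 0.0813]
orientation: [0.664, 0.748, 0.0, 0.001]
contact_force: [1.2, -0.8, 2.3]
grip_width: 0.0114
```

```bash
python3 st.py
```

```text
14.78 [ 0.4606 -0.1083  0.0813] yaw 96.81 F [ 1.17 -0.84  2.32] T [-0.308 -0.402  0.077] w 0.0114 q [ 0.7   0.17 -0.6   2.03  0.11  0.97  0.16]
```

```bash
cat > av.py <<'E'
from station import ctrl,imaging
import numpy as np
L=[]
for i in range(6):
    s=ctrl.get_state();L.append(s["wrist_torque"][2]);imaging.get_image("side")
o=s["orientation"]
print(round(s["t"],2),"yaw",round(np.degrees(2*np.arctan2(o[1],o[0])),2),"Tz",np.round(L,3),"mean",round(np.mean(L),4),"F",s["contact_force"].round(1))
E
python3 av.py
```

```text
15.03 yaw 97.03 Tz [0.077 0.122 0.018 0.029 0.034 0.022] mean 0.0502 F [ 2.9 -2.3  5. ]
```

Request:
apply_moves(deltas=[{"dp": [0, 0, 0], "rot": [0, 0, -3], "grip": -1}, {"dp": [0, 0, 0], "rot": [0, 0, -3], "grip": -1}])

```text
t: 15.25
tcp_pos: [0.4606, -0.1083, 0.0812]
orientation: [0.701, 0.713, 0.001, 0.001]
contact_force: [2.7, -1.8, 4.9]
grip_width: 0.0117
```

```bash
python3 av.py
```

```text
15.5 yaw 91.02 Tz [0.269 0.197 0.104 0.056 0.085 0.054] mean 0.1277 F [ 3.9 -1.6  6.2]
```

Request:
apply_moves(deltas=[{"dp": [0, 0, 0], "rot": [0, 0, -1.5], "grip": -1}, {"dp": [0, 0, 0], "rot": [0, 0, -1.5], "grip": -1}])

```text
t: 15.72
tcp_pos: [0.4607, -0.1083, 0.0812]
orientation: [0.719, 0.695, 0.001, 0.001]
contact_force: [2.8, -1.5, 5.6]
grip_width: 0.0118
```

```bash
python3 st.py
```

```text
15.72 [ 0.4607 -0.1083  0.0812] yaw 87.98 F [ 2.85 -1.46  5.63] T [-0.326 -0.634  0.301] w 0.0118 q [ 0.69  0.16 -0.59  2.03  0.11  0.97  0.01]
```

Request:
apply_moves(deltas=[{"dp": [0, 0, 0], "rot": [0, 0, -1.5], "grip": -1}])

```text
t: 15.8
tcp_pos: [0.4607, -0.1083, 0.0812]
orientation: [0.728, 0.685, 0.001, 0.001]
contact_force: [3.7, -1.5, 4.2]
grip_width: 0.0118
```

```bash
python3 st.py
```

```text
15.8 [ 0.4607 -0.1083  0.0812] yaw 86.48 F [ 3.71 -1.53  4.22] T [-0.345 -0.675  0.287] w 0.0118 q [ 0.68  0.16 -0.58  2.04  0.11  0.97 -0.02]
```

Request:
apply_moves(deltas=[{"dp": [0, 0, 0], "rot": [0, 0, -1.5], "grip": -1}])

```text
t: 15.88
tcp_pos: [0.4607, -0.1083, 0.0812]
orientation: [0.737, 0.675, 0.001, 0.001]
contact_force: [4.4, -1.4, 5.0]
grip_width: 0.0117
```

```bash
python3 st.py
```

```text
15.88 [ 0.4607 -0.1083  0.0812] yaw 84.98 F [ 4.37 -1.38  4.99] T [-0.316 -0.683  0.297] w 0.0117 q [ 0.68  0.16 -0.58  2.04  0.11  0.97 -0.04]
```

Request:
apply_moves(deltas=[{"dp": [0, 0, 0], "rot": [0, 0, -1.5], "grip": -1}])

```text
t: 15.97
tcp_pos: [0.4608, -0.1084, 0.0812]
orientation: [0.746, 0.666, 0.001, 0.001]
contact_force: [3.7, -1.3, 5.1]
grip_width: 0.0115
```

```bash
python3 st.py
```

```text
15.97 [ 0.4608 -0.1084  0.0812] yaw 83.48 F [ 3.67 -1.3   5.07] T [-0.289 -0.701  0.306] w 0.0115 q [ 0.68  0.16 -0.58  2.04  0.11  0.97 -0.07]
```

Request:
apply_moves(deltas=[{"dp": [0, 0, 0], "rot": [0, 0, 3], "grip": -1}, {"dp": [0, 0, 0], "rot": [0, 0, 3], "grip": -1}, {"dp": [0, 0, 0], "rot": [0, 0, 3], "grip": -1}])

```text
t: 16.22
tcp_pos: [0.4606, -0.1084, 0.0812]
orientation: [0.691, 0.723, 0.001, 0.001]
contact_force: [2.7, -1.9, 4.5]
grip_width: 0.0116
```

```bash
python3 st.py
```

```text
16.22 [ 0.4606 -0.1084  0.0812] yaw 92.65 F [ 2.65 -1.93  4.55] T [-0.416 -0.559 -0.172] w 0.0116 q [ 0.69  0.17 -0.59  2.03  0.11  0.97  0.09]
```

Request:
apply_moves(deltas=[{"dp": [0, 0, 0], "rot": [0, 0, -1.5], "grip": -1}, {"dp": [0, 0, 0], "rot": [0, 0, -1.5], "grip": -1}, {"dp": [0, 0, 0], "rot": [0, 0, -1.5], "grip": -1}])

```text
t: 16.47
tcp_pos: [0.4607, -0.1083, 0.0812]
orientation: [0.719, 0.695, 0.001, 0.001]
contact_force: [2.8, -2.4, 5.0]
grip_width: 0.0118
```

```bash
python3 st.py
```

```text
16.47 [ 0.4607 -0.1083  0.0812] yaw 87.98 F [ 2.78 -2.38  5.02] T [-0.329 -0.63   0.272] w 0.0118 q [ 0.69  0.16 -0.59  2.03  0.11  0.97  0.01]
```

Request:
apply_moves(deltas=[{"dp": [0, 0, 0], "rot": [0, 0, -1], "grip": -1}])

```text
t: 16.55
tcp_pos: [0.4607, -0.1083, 0.0812]
orientation: [0.726, 0.688, 0.001, 0.001]
contact_force: [3.5, -0.8, 5.0]
grip_width: 0.0114
```

```bash
python3 st.py
```

```text
16.55 [ 0.4607 -0.1083  0.0812] yaw 86.97 F [ 3.53 -0.79  4.98] T [-0.277 -0.668  0.21 ] w 0.0114 q [ 0.69  0.16 -0.58  2.04  0.11  0.97 -0.01]
```

Request:
apply_moves(deltas=[{"dp": [0, 0, 0], "rot": [0, 0, -1], "grip": -1}])

```text
t: 16.63
tcp_pos: [0.4607, -0.1083, 0.0812]
orientation: [0.731, 0.682, 0.001, 0.001]
contact_force: [3.3, -2.4, 5.1]
grip_width: 0.012
```

```bash
python3 st.py
```

```text
16.63 [ 0.4607 -0.1083  0.0812] yaw 85.99 F [ 3.34 -2.43  5.06] T [-0.423 -0.73   0.287] w 0.012 q [ 0.68  0.16 -0.58  2.04  0.11  0.97 -0.02]
```

Request:
apply_moves(deltas=[{"dp": [0, 0, 0], "rot": [0, 0, -1], "grip": -1}])

```text
t: 16.72
tcp_pos: [0.4607, -0.1083, 0.0812]
orientation: [0.737, 0.676, 0.001, 0.001]
contact_force: [4.4, -2.2, 5.8]
grip_width: 0.0119
```

```bash
python3 st.py
```

```text
16.72 [ 0.4607 -0.1083  0.0812] yaw 84.99 F [ 4.43 -2.25  5.85] T [-0.326 -0.726  0.276] w 0.0119 q [ 0.68  0.16 -0.58  2.04  0.11  0.97 -0.04]
```

Request:
apply_moves(deltas=[{"dp": [0, 0, 0], "rot": [0, 0, -1], "grip": -1}])

```text
t: 16.8
tcp_pos: [0.4608, -0.1083, 0.0812]
orientation: [0.743, 0.669, 0.001, 0.001]
contact_force: [4.1, -3.0, 4.0]
grip_width: 0.0112
```

```bash
python3 st.py
```

```text
16.8 [ 0.4608 -0.1083  0.0812] yaw 83.99 F [ 4.11 -3.    4.01] T [-0.406 -0.763  0.318] w 0.0112 q [ 0.68  0.16 -0.58  2.04  0.11  0.97 -0.06]
```

The turning effort is about 0.28–0.30 N m over both passes. Releasing, backing off and checking the pointer.

Request:
apply_moves(deltas=[{"dp": [0, 0, 0], "rot": [0, 0, 0], "grip": -0.2}, {"dp": [0, 0, 0], "rot": [0, 0, 0], "grip": 0.1}, {"dp": [0, 0, 0], "rot": [0, 0, 0], "grip": 0.1}, {"dp": [0, 0, 0], "rot": [0, 0, 0], "grip": 0.1}, {"dp": [0, 0, 0.03], "rot": [0, 0, 0], "grip": 0.1}, {"dp": [0, 0, 0.04], "rot": [0, 0, 0], "grip": 0.1}, {"dp": [0, 0, 0.04], "rot": [0, 0, 0], "grip": 0.1}, {"dp": [0.025, 0.015, 0.025], "rot": [0, 0, 0], "grip": 0.1}, {"dp": [0.025, 0.015, 0.025], "rot": [0, 0, 0], "grip": 0.1}, {"dp": [0.025, 0.015, 0.025], "rot": [0, 0, 0], "grip": 0.1}])

```text
t: 17.63
tcp_pos: [0.535, -0.063, 0.2671]
orientation: [0.744, 0.668, -0.0, 0.0]
contact_force: [0.2, 0.8, -0.3]
grip_width: 0.0477
```

Request:
apply_moves(deltas=[{"dp": [0.025, 0.015, 0.02], "rot": [0, 0, 0], "grip": 0.1}, {"dp": [0, 0, 0], "rot": [0, 0, 0], "grip": 0.1}, {"dp": [0, 0, 0], "rot": [0, 0, 0], "grip": 0.1}, {"dp": [0, 0, 0], "rot": [0, 0, 0], "grip": 0.1}])

```text
t: 17.97
tcp_pos: [0.5589, -0.0484, 0.2845]
orientation: [0.743, 0.669, -0.001, -0.001]
contact_force: [-0.4, 0.2, -0.3]
grip_width: 0.0477
```

```bash
python3 -c "
from w import *
a,c=shot('m')
x,y=[int(round(v)) for v in proj('wrist',(.6405,.0095,.02),c)]
k=[int(round(v)) for v in proj('wrist',(.4605,-.108,.094),c)]
print(x,y,k)
P=[]
for (u,v) in((x,y),k):
  u0=max(0,min(u-40,480));v0=max(0,min(v-45,330));print(u0,v0);P.append(cv2.resize(a[v0:v0+90,u0:u0+80],None,fx=5,fy=5,interpolation=2))
cv2.imwrite('pics/m2.png',np.hstack(P))"|cut -c1-130
```

```text
17.97 [ 0.5589 -0.0484  0.2845] [ 7.434e-01  6.689e-01 -7.000e-04 -7.000e-04] [ 0.58  0.19 -0.65  1.58  0.11  1.42 -0.19]
red [331 126  12  10  58] [338.1 129.6] z15 [0.6377 0.0032] z21 [0.6367 0.0037] z94 [0.6246 0.0095] rect [[331.0, 128.0], [335.0, 
red [324 141  17  16 181] [332.7 148.5] z15 [ 0.6299 -0.0188] z21 [ 0.629 -0.018] z94 [ 0.6182 -0.0083] rect [[322.0, 146.0], [331
red [188 224  26  53 861] [198.7 247.7] z15 [ 0.4446 -0.131 ] z21 [ 0.4464 -0.1286] z94 [ 0.4677 -0.0995] rect [[188.0, 224.0], [2
orange [338 104  17  21 157] [346.  114.1] z15 [0.6481 0.0203] z21 [0.647  0.0206] z94 [0.633  0.0234] rect [[337.0, 121.0], [349.
orange [220 219  12  20 133] [225.3 228.7] z15 [ 0.4842 -0.1081] z21 [ 0.4854 -0.106 ] z94 [ 0.4999 -0.0808] rect [[219.0, 221.0],
orange [ 166  358  347   27 4840] [343.3 373.8] z15 [ 0.6288 -0.364 ] z21 [ 0.628  -0.3583] z94 [ 0.6174 -0.2887] rect [[166.0, 36
341 124 [194, 255]
301 79
154 210
```

View pics/m2.png

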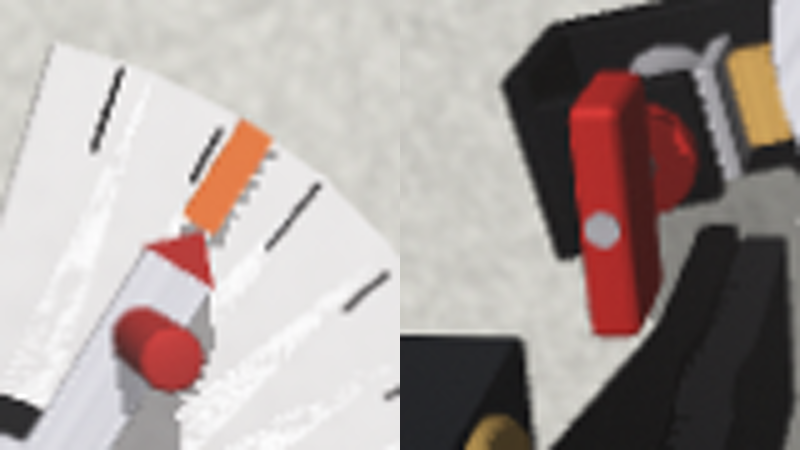

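The tip at crop (205,228) meets the mark's inner middle at (200,227). The wing stands free and upright at the angle I left it. Handing in.

```bash
python3 -c "
from station import ctrl
print(ctrl.finish_job(), ctrl.get_state()['t'])"
```

```text
the job is handed in; nothing more can be done
the job is handed in; nothing more can be done
```

The projector now points at the orange mark and the knob is tightened again. I handed the job in at about 18 s of the 72 s; no verdict is reported.

- **Loosening:** I turned the knob counter-clockwise by about 85°. The turning effort fell from about 0.3 N m to about 0.05–0.1 N m, and the head then moved with under 1 N at the post, so the clamp was slack.
- **Swinging:** I swung the post by about 55°. With the gripper clear, the camera put the pointer tip 1.1 mm from the mark.
- **Tightening:** I did this by feel. The last ten readings, over two passes, ran from 0.21 to 0.32 N m and averaged about 0.28, so the squeeze should be about 19–20 N.
- **Last picture:** after release, it showed the pointer still on the mark, about 1 mm off by eye, and nothing touching the mount.

**Checks that disagreed:**
- Single torque readings scatter by about 0.03 N m, and one during tightening (0.08 N m at 97°) was well below the trend.
- With the arm held still, the reading dropped to about 0.05 N m, so I used only the values taken while turning.
- Gripping the knob off centre at first gave side forces of up to about 12 N. I corrected the position, and they reached about 10 N once more while I was loosening.
- I did not measure the other objects again at the end. The arm never worked near any of them.

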